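# Third hand at the filling bench: eject a valve block and hold it on the jig

### The job

Push the blue ejector slide of the grey cradle fully in, so that the aluminium valve block comes out from under the clear cover; then pick the block up and press it, upright, square and lengthwise (either end), centred on the blue outline of the mounting jig's white sprung pad, with a steady push of about 10 N that keeps the red pointer within the green zone, so that a colleague can screw it on. Never drive the pad back to its end stop, and leave the bottles, beaker, screwdriver and ring where they are. Finish while holding: the block stays in the gripper, off the bench, pressed on the pad.

Things in the scene. Friction and masses are not known exactly. Their poses are not given: they have to be found in the camera images.
- cradle: Grey cradle fixed left or right on the bench (jig on the other side; both turned up to 0.3 rad). Origin on the bench; +x is the way the block comes out. Tunnel with clear cover, x -50 to +2 mm, top at 70 mm; beyond it a bare rail 34 mm wide, 8 mm high, to x = +118 mm. The block starts in the tunnel, centre at x = -20 mm, underside 8 mm up.
- ejector_tab (a point): Middle of the face to push: the rear (cradle's -x) face of the ejector's upright blue tab at the cradle's -x end, 72 mm above the bench; moves with it, axes as the cradle's. The tab is 36 mm wide, 10 mm thick, its top 90 mm above the bench; the space behind it is free. Pushed level along the cradle's +x.
- ejector (a joint): Travel of the blue ejector slide in m: 0 at rest, 0.060 fully in. A light spring (1 N at rest, about 5 N fully in, plus 1 to 2 N of block friction) returns it when let go. It pushes the block ahead of it: fully in, the block's centre is about 40 mm from the cradle's origin along +x, clear of the cover, and it stays out when the slide returns.
- block_centre (a point): Centre (half-way up) of the aluminium valve block: 60 mm long (x), 40 wide (y), 40 high (z), about 0.26 kg; brass stub, 16 mm diameter, rising 10 mm above the middle of its top; two dark screw holes in each end, ends alike. It lies lengthwise along the cradle's x. Once out it can be gripped from above across its width: the rail below is narrower.
- jig: Mounting jig fixed to the bench: dark base plate 150 (x) by 100 (y) by 12 mm; origin on the bench under its middle. Aluminium back plate at x = -60 mm, 90 mm wide, top 102 mm up; the white sprung pad before it faces +x, with free space on that side. On its +y side a white bar, top 94 mm up, carries a green zone over which the pad's red pointer moves.
- pad_face (a point): Middle of the front of the white sprung pad and of its blue outline (44 mm square), 75 mm above the bench; x is the outward normal (jig's +x), z up. Moves with the pad; at rest straight above the jig's origin. Pad 60 mm wide, 49 to 101 mm above the bench. The block is pressed on it along the jig's -x, its centre then 30 mm out and level with this point.
- pad (a joint): How far the sprung pad is pressed back, in m: 0 at rest, 0.025 at its end stop. Spring of 800 N/m: 0.0125 is 10 N; the green zone is 0.0080 to 0.0170 by the red pointer (about 6.5 to 13.5 N).
- vial_a_mid (a point): Amber bottle, 30 mm diameter, 65 mm high, loose, near the middle of the bench on the robot's side; point half-way up. Leave alone.
- vial_b_mid (a point): Another such amber bottle, on the left; point half-way up. Leave alone.
- jar_mid (a point): Amber jar, 60 mm diameter, 80 mm high, on the right; point half-way up. Leave alone.
- beaker_mid (a point): White plastic beaker, 72 mm diameter, 90 mm high, beyond the middle of the bench; point half-way up. Leave alone.
- driver: Screwdriver with a yellow handle, lying on the left. Leave alone.
- clamp_ring: Steel ring, 52 mm diameter, 12 mm high, lying on the right; origin under its middle. Leave alone.

How it is judged:
By the outcome, as a careful person would: the job done as asked, in the order asked, and still so for the second after the job is handed in, while the arm keeps its last pose, push and grip.
It also fails if it takes over 58 s, if anything falls off the work surface, if the arm or the gripper's body presses on something with over 40 N, if the wrist force passes 120 N, or if a joint passes its speed limit or range.

### The arm

A 6-joint arm with a two-finger parallel gripper is mounted at the origin on the work surface. World frame = base frame: x ahead of the robot, y to its left, z up, the work surface at z = 0. Lengths are in mm, angles in rad, forces in N, time in s.
With the tool pointing down it reaches from about 250 to 775 mm from the base axis. Payload 4 kg.
Tool frame: the origin (TCP) lies between the finger pads; the fingertips stand 14 mm ahead of it and the grasp point (between the pads) lies 5 mm behind it (ctrl.nose_length is the distance from the TCP to the fingertips, in mm); z points along the fingers, y is the line along which they close (so a half turn about z gives the same grasp; the last joint's range is limited). The gripper opens to 85 mm and grips with 20 to 120 N. Pads are 22 mm wide; open, the fingers measure 114 mm over their backs; the gripper's body (76 mm by 85 mm) begins 54 mm behind the grasp point. The pads swing forward as they close: fully open they stand 13 mm farther back than shut.
Start: joints at [-1.433, 0.087, 1.371, -0, 1.684, -0.103], TCP at [131.159, -534.147, 245.341] pointing down, gripper open.
Joint ranges: [-3.1, 3.1], [-0.76, 2.03], [0.27, 2.55], [-1.08, 4.22], [0.17, 2.65], [-2.57, 2.57]. Speed limits (rad/s): [2.79, 2.79, 3.14, 3.14, 3.14, 3.14].

### API

Orientations are given as a 3x3 rotation matrix whose columns are the frame's x, y, z axes.
In Python, from cell import ctrl, viewer gives the robot as it stands. The module is installed in compiled form; this text tells all that it offers.
- The arm moves only by the tool jog_arm, never from a script. Its arguments are lists of equal length, an entry for each row: "xyz": the shift along the world's x, y, z in mm, a list of three; "turn": the turn about the world's z in degrees. In form: {"xyz": [[dx, dy, dz], ...], "turn": [turn, ...]}. A call has 1 to 5 rows; each row is the pose to reach, as a shift and turn from the pose commanded when the call began; what a row does not reach only later rows make up. A row lasts 1/10 s, in which the tool goes at most 50 mm and 8.59 degrees, less where a joint would pass 70% of its speed; a pose out of reach is approached as far as the arm can. A call with a gripper value outside its range is refused whole. "hand" is the finger opening in mm, from 0 to 85.4, set as the call begins (left out, the last holds). The fingers move at their own pace and stop on an object; "force" is the grip in N (left out, the last holds). Time passes only in rows, so rows that repeat a pose let the fingers close. It gives the time, the measured TCP pose, the force, the opening and the grip force at its end, in the units of the state.
- ctrl.get_state(): the state, without advancing time (a new reading comes with each control period).
- viewer.camera(name): name is "side" or "top" or "wrist"; returns a dict with "image" (480x640x3 uint8, red, green, blue), "camera_matrix" (3x3 intrinsics, pixels), "eye" and "attitude" of the camera in the world. Camera axes: x right, y up, looking along -z (the intrinsics and any distortion apply to the point x, -y, -z); pixel columns grow to the right and rows downward; lengths in mm; the calibration is good to about 2 mm. A picture is of the moment at which its call begins. There is no depth.
- ctrl.close_job(): hands the job in; it is judged then, once.
Trained networks look in a picture, given as the dict that the camera call returned (one of the last four; its "shot" number tells which), for a name from the list of things; names that differ only in an ending like _2 or _b are one class to them, and where a whole thing is asked for, a point or a joint stands for the part that bears it (a point fixed in the world has none). Each returns a list of dicts, best first, with "score" (0 to 1); they miss things now and then, are a little off and sometimes report something else, mostly with a low value. They report only what shows in the picture. A call takes as long as a camera call.
- viewer.recognise(picture, target): "rect" ([left, top, right, bottom] in pixels, round what is visible of it).
The state is a dict: "clock": time; "joints": joint angles; "joint_vel": joint speeds; "joint_efforts": joint torques, N m; "tool_pos": TCP position; "orientation": TCP orientation; "wrist_force": force on the tool from outside, world axes, zero at the start; "ft_torque": the same for the moment, N m; "opening": finger opening in mm; "gripper_force": force on a finger pad.
Only numpy, scipy, OpenCV 4.12 (cv2) and the standard library are available. Lean on these libraries where they do the work, as an engineer would, in place of code of your own. Each camera call takes 0.05 s, during which the arm holds its last target. There are 200 camera calls.

## Working session

There is one attempt and no reset: what is moved stays moved. The work goes in short steps, Python scripts to look and compute and a tool call to move; the robot and the scene stay as the last step left them, time stands still between calls to the robot, and variables do not carry over. Pictures are saved under pics/ and viewed, at most 13 in all, crops included, and the job is handed in when it is done.

Besides the shell and the picture viewer there is one more tool, called after ">>>" as name(argument=value, ...), one argument or row to a line, values as JSON. jog_arm: Moves the arm, as the interface text tells. Its arguments: {"type":"object","properties":{"xyz":{"type":"array"},"turn":{"type":"array"},"hand":{"type":"number"},"force":{"type":"number"}},"required":["xyz","turn"]}

```bash
mkdir -p pics
cat > h.py <<'E'
import numpy as np, cv2
from cell import ctrl, viewer
def save(p,n): cv2.imwrite('pics/'+n,p['image'][:,:,::-1])
def proj(p,P):
    R=np.array(p['attitude']);c=(np.atleast_2d(P)-np.array(p['eye']))@R
    q=np.c_[c[:,0],-c[:,1],-c[:,2]]@np.array(p['camera_matrix']).T
    return q[:,:2]/q[:,2:]
def ray(p,uv):
    d=np.linalg.inv(np.array(p['camera_matrix']))@np.array([uv[0],uv[1],1.])
    d=np.array(p['attitude'])@np.array([d[0],-d[1],-d[2]]); return np.array(p['eye'],float),d/np.linalg.norm(d)
def atz(p,uv,z):
    e,d=ray(p,uv); return e+d*(z-e[2])/d[2]
def tri(obs):
    A=0;b=0
    for p,uv in obs:
        e,d=ray(p,uv);M=np.eye(3)-np.outer(d,d);A=A+M;b=b+M@e
    return np.linalg.solve(A,b)
E
python3 - <<'E'
from h import *
t=viewer.camera('top');s=viewer.camera('side')
save(t,'t0.png');save(s,'s0.png')
print(t.keys())
for p in (t,s):
    print(np.round(p['eye']),np.round(p['attitude'],3).tolist(),np.round(p['camera_matrix'],1).tolist())
    for n in ['cradle','ejector_tab','block_centre','jig','pad_face','vial_a_mid','jar_mid','beaker_mid','driver','clamp_ring']:
        print(n,[(np.round(r['rect']).tolist(),round(r['score'],2)) for r in viewer.recognise(p,n)][:3])
E
```

```text
dict_keys(['image', 'camera_matrix', 'eye', 'attitude', 'shot'])
[ 330.   11. 1405.] [[-0.004, 0.985, -0.171], [-1.0, -0.006, -0.008], [-0.009, 0.171, 0.985]] [[533.3, 0.0, 311.7], [0.0, 533.3, 242.5], [0.0, 0.0, 1.0]]
cradle [([312.0, 279.0, 326.0, 292.0], 0.58), ([387.0, 209.0, 417.0, 303.0], 0.55), ([228.0, 250.0, 257.0, 281.0], 0.16)]
ejector_tab [([395.0, 269.0, 414.0, 300.0], 0.89), ([394.0, 252.0, 402.0, 272.0], 0.47)]
block_centre []
jig [([226.0, 224.0, 270.0, 283.0], 0.62), ([394.0, 271.0, 412.0, 301.0], 0.5)]
pad_face [([230.0, 246.0, 255.0, 281.0], 0.67), ([315.0, 171.0, 339.0, 206.0], 0.66)]
vial_a_mid [([315.0, 280.0, 323.0, 290.0], 0.64)]
jar_mid [([467.0, 183.0, 500.0, 212.0], 0.67)]
beaker_mid [([312.0, 171.0, 340.0, 205.0], 0.9)]
driver [([143.0, 248.0, 180.0, 318.0], 0.97), ([386.0, 209.0, 416.0, 304.0], 0.39)]
clamp_ring [([468.0, 187.0, 499.0, 209.0], 0.7)]
[ 468. 1160.  867.] [[-0.997, 0.025, -0.074], [-0.075, -0.565, 0.822], [-0.021, 0.825, 0.565]] [[545.9, 0.0, 322.5], [0.0, 545.9, 241.0], [0.0, 0.0, 1.0]]
cradle [([304.0, 194.0, 382.0, 232.0], 0.95), ([356.0, 195.0, 382.0, 222.0], 0.64), ([261.0, 222.0, 285.0, 267.0], 0.43)]
ejector_tab [([357.0, 192.0, 379.0, 220.0], 0.55)]
block_centre [([335.0, 206.0, 336.0, 224.0], 0.61)]
jig [([297.0, 268.0, 364.0, 325.0], 0.59)]
pad_face [([329.0, 270.0, 358.0, 306.0], 0.71)]
vial_a_mid [([364.0, 247.0, 373.0, 268.0], 0.5)]
jar_mid [([290.0, 163.0, 307.0, 188.0], 0.79)]
beaker_mid [([263.0, 226.0, 286.0, 265.0], 0.83)]
driver [([307.0, 364.0, 400.0, 404.0], 0.98)]
clamp_ring [([355.0, 182.0, 368.0, 191.0], 0.6), ([290.0, 162.0, 306.0, 190.0], 0.35)]
```

Run:
```python
import cv2
t=cv2.imread('pics/t0.png');s=cv2.imread('pics/s0.png')
a=cv2.resize(t[150:350,130:530],(800,400),interpolation=cv2.INTER_CUBIC)
cv2.imwrite('pics/a.png',a)
b=cv2.resize(s[140:340,230:430],(800,600)[:1]*2,interpolation=cv2.INTER_CUBIC)[:600] if 0 else cv2.resize(s[150:350,220:450],(690,600),interpolation=cv2.INTER_CUBIC)
cv2.imwrite('pics/b.png',b)
```

```text
(no output)
```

View pics/a.png

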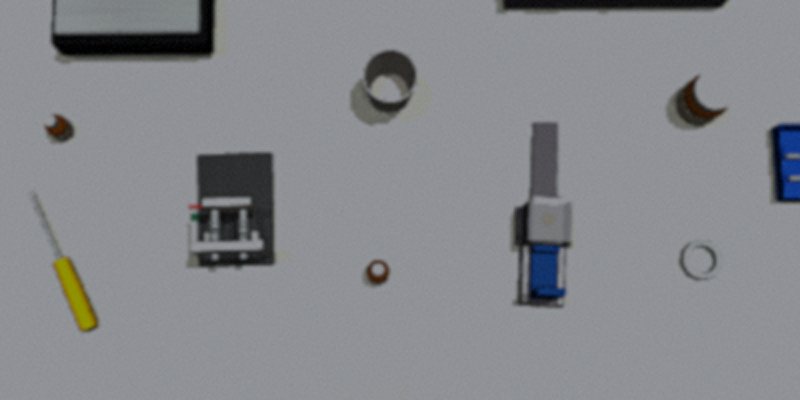

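View pics/b.png

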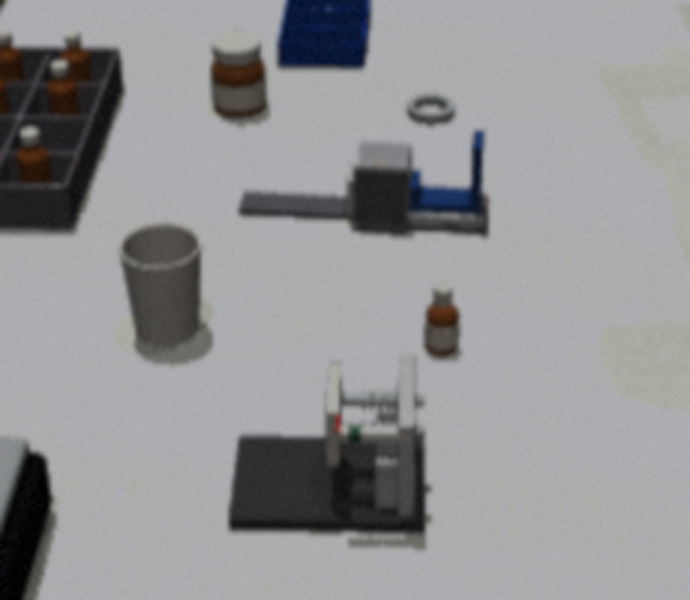

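The top view shows the cradle right of centre, with its rail running to crop (545,122), its cover at (550,220) and the blue tab at (548,293). The jig is on the left, with its plate spanning crop (197–273, 153–265) and its pad at (228,202) facing +x. The side view agrees.

Run:
```python
from h import *
t=viewer.camera('top');s=viewer.camera('side')
f=lambda u,v:(u/2+130,v/2+150); g=lambda u,v:(u/3+220,v/3+150)
for n,z,c in [('jig plate',12,[(197,154),(272,152),(274,264),(197,266)]),('pad top',101,[(202,202),(251,202)]),('back top',102,[(191,245),(262,245)]),('rail end',8,[(532,122),(557,122)]),('cover top',70,[(530,197),(571,198),(570,244),(528,243)]),('tab top',90,[(532,292),(565,292)]),('vial',65,[(377,268)]),('cradle foot',5,[(517,303),(563,305)]),('beaker',90,[(390,78)])]:
    print(n,[np.round(atz(t,f(*u),z)[:2]).tolist() for u in c])
print('side tab top',np.round(atz(s,g(479,134),90)),'rail end',np.round(atz(s,g(241,197),8)),'pad top',np.round(atz(s,g(334,366),101)),'jig',np.round(atz(s,g(240,437),12)),np.round(atz(s,g(231,519),12)))
st=ctrl.get_state();print(st['clock'],st['orientation'],st['wrist_force'],st['opening'])
w=viewer.camera('wrist');R=np.array(st['orientation']);print('cam in tool',np.round(R.T@(np.array(w['eye'])-st['tool_pos']),1),np.round(R.T@np.array(w['attitude']),3).tolist(),np.round(w['camera_matrix'],1).tolist())
```

```text
jig plate [[616.0, 244.0], [618.0, 144.0], [468.0, 139.0], [466.0, 240.0]]
pad top [[537.0, 221.0], [536.0, 160.0]]
back top [[483.0, 233.0], [483.0, 146.0]]
rail end [[657.0, -205.0], [657.0, -238.0]]
cover top [[546.0, -189.0], [544.0, -241.0], [485.0, -238.0], [487.0, -185.0]]
tab top [[424.0, -185.0], [424.0, -226.0]]
vial [[457.0, 5.0]]
cradle foot [[416.0, -178.0], [413.0, -238.0]]
beaker [[697.0, -13.0]]
side tab top [ 423. -212.   90.] rail end [ 656. -221.    8.] pad top [538. 170. 101.] jig [616. 152.  12.] [613. 248.  12.]
1.2 [[ 9.71146570e-01  2.38483416e-01  4.66750953e-06]
 [ 2.38483415e-01 -9.71146566e-01 -8.42973239e-05]
 [-1.55706779e-05  8.29781806e-05 -9.99999996e-01]] [ 0.01749609  0.34464691 -0.24960909] 85.02448073961764
cam in tool [  83.8    0.8 -130. ] [[0.0, 0.946, 0.325], [1.0, -0.0, -0.0], [-0.0, 0.325, -0.946]] [[396.9, 0.0, 320.4], [0.0, 396.9, 228.2], [0.0, 0.0, 1.0]]
```

>>> jog_arm(
  xyz=[
    [34, 36, 2],
    [69, 72, 4],
    [103, 108, 5],
    [137, 144, 7],
    [172, 180, 8],
  ],
  turn=[-3.5, -7, -10.5, -14, -17.5],
)

```text
clock: 1.75
tool_pos: [304.0, -352.8, 253.7]
orientation: [[0.998, -0.068, 0.001], [-0.068, -0.998, -0.001], [0.001, 0.001, -1.0]]
wrist_force: [0.4, -0.1, 0.3]
opening: 85.1
gripper_force: 0.0
```

>>> jog_arm(
  xyz=[
    [34, 36, 2],
    [69, 72, 4],
    [103, 108, 5],
    [137, 144, 7],
    [137, 144, 7],
  ],
  turn=[0, 0, 0, 0, 0],
  hand=0,
)

```text
clock: 2.25
tool_pos: [443.2, -205.7, 260.6]
orientation: [[0.998, -0.056, 0.002], [-0.056, -0.998, 0.002], [0.002, -0.002, -1.0]]
wrist_force: [0.0, -0.3, -0.2]
opening: 12.1
gripper_force: 0.0
```

Run:
```python
from h import *
import pickle
p=viewer.camera('wrist');save(p,'w1.png');pickle.dump(p,open('w1.pkl','wb'))
for n in ['ejector_tab','block_centre','cradle']:
        print(n,[(np.round(r['rect'],1).tolist(),round(r['score'],2)) for r in viewer.recognise(p,n)][:3])
st=ctrl.get_state();print(st['clock'],np.round(st['tool_pos'],1),np.round(st['orientation'],3).tolist(),st['opening'])
```

```text
ejector_tab [([307.4, 139.7, 348.9, 230.3], 0.74)]
block_centre [([300.6, 59.4, 354.5, 71.7], 0.59)]
cradle [([285.0, 0.4, 364.9, 233.6], 0.81), ([63.1, 165.9, 123.2, 206.1], 0.66)]
2.45 [ 439.4 -211.   260.3] [[0.998, -0.066, -0.001], [-0.066, -0.998, -0.0], [-0.001, 0.001, -1.0]] -0.018870379890377438
```

View pics/w1.png

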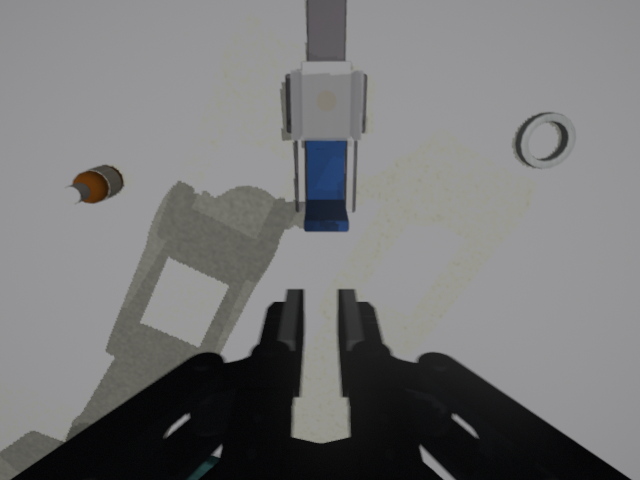

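The wrist view shows the tab's rear top edge at row 231, columns 305–349. The cover is at (327,100) with the stub at (327,100) beneath it, and the rail at columns 306–346 near the top.

Run:
```python
from h import *
import pickle
p=pickle.load(open('w1.pkl','rb'))
for n,uv,z in [('tabL',(305,231),90),('tabR',(349,231),90),('stub',(327,100),58),('stub top z58',(327,100),58),('railL',(306,8),8),('railR',(347,8),8),('railL',(307.5,55),8),('railR',(345.5,55),8),('vial',(77,195),65),('coverfrontL',(302,62),70),('cfR',(352,62),70)]:
    print(n,np.round(atz(p,uv,z),1))
```

```text
tabL [ 422.7 -192.6   90. ]
tabR [ 420.8 -227.9   90. ]
stub [ 521.1 -215.6   58. ]
stub top z58 [ 521.1 -215.6   58. ]
railL [ 596.2 -202.1    8. ]
railR [ 594.2 -237.1    8. ]
railL [ 559.2 -200.9    8. ]
railR [ 557.3 -234.5    8. ]
vial [456.6  -1.   65. ]
coverfrontL [ 549.3 -198.2   70. ]
cfR [ 547.3 -235.5   70. ]
```

>>> jog_arm(
  xyz=[
    [-45, 2, -10],
    [-55, 2.6, -55],
    [-55, 2.6, -105],
    [-55, 2.6, -150],
    [-55, 2.6, -184],
  ],
  turn=[0.7, 0.7, 0.7, 0.7, 0.7],
)

```text
clock: 2.95
tool_pos: [382.4, -208.4, 73.5]
orientation: [[0.998, -0.056, -0.002], [-0.056, -0.998, 0.001], [-0.003, -0.001, -1.0]]
wrist_force: [-0.1, -0.1, -0.6]
opening: -0.1
gripper_force: 0.0
```

>>> jog_arm(
  xyz=[
    [0, 0, 0],
    [5, -0.3, 0],
    [10, -0.5, 0],
    [15, -0.8, 0],
    [20, -1.1, 0],
  ],
  turn=[0, 0, 0, 0, 0],
)

```text
clock: 3.45
tool_pos: [406.7, -209.7, 78.3]
orientation: [[0.999, -0.052, 0.003], [-0.052, -0.999, -0.002], [0.003, 0.002, -1.0]]
wrist_force: [-0.3, 0.3, 0.7]
opening: 0.2
gripper_force: 0.0
```

>>> jog_arm(
  xyz=[
    [6, -0.3, 0],
    [12, -0.6, 0],
    [20, -1.1, 0],
    [28, -1.5, 0],
    [36, -1.9, 0],
  ],
  turn=[0, 0, 0, 0, 0],
)

```text
clock: 3.95
tool_pos: [440.7, -210.9, 76.5]
orientation: [[0.999, -0.052, -0.002], [-0.052, -0.999, -0.001], [-0.002, 0.001, -1.0]]
wrist_force: [-6.6, -0.7, 4.9]
opening: 0.1
gripper_force: 3.2
```

>>> jog_arm(
  xyz=[
    [5, -0.3, 0],
    [10, -0.5, 0],
    [15, -0.8, 0],
    [20, -1.1, 0],
    [24, -1.3, 0],
  ],
  turn=[0, 0, 0, 0, 0],
)

```text
clock: 4.45
tool_pos: [464.2, -212.3, 76.5]
orientation: [[0.999, -0.052, -0.003], [-0.052, -0.999, -0.0], [-0.003, 0.001, -1.0]]
wrist_force: [-7.7, -0.4, 6.4]
opening: -0.0
gripper_force: 3.9
```

>>> jog_arm(
  xyz=[
    [2, -0.1, 0],
    [4, -0.2, 0],
    [6, -0.3, 0],
    [7, -0.4, 0],
    [7, -0.4, 0],
  ],
  turn=[0, 0, 0, 0, 0],
)

```text
clock: 4.95
tool_pos: [470.3, -212.6, 76.5]
orientation: [[0.999, -0.052, -0.005], [-0.052, -0.999, -0.0], [-0.005, 0.0, -1.0]]
wrist_force: [-9.4, -0.7, 7.1]
opening: -0.3
gripper_force: 4.8
```

>>> jog_arm(
  xyz=[
    [1, 0, 0],
    [2, -0.1, 0],
    [3, -0.1, 0],
    [4, -0.2, 0],
    [4, -0.2, 0],
  ],
  turn=[0, 0, 0, 0, 0],
)

```text
clock: 5.45
tool_pos: [470.6, -212.6, 76.4]
orientation: [[0.999, -0.053, -0.015], [-0.053, -0.999, 0.001], [-0.015, 0.0, -1.0]]
wrist_force: [-21.3, 0.3, 14.4]
opening: -0.1
gripper_force: 10.6
```

>>> jog_arm(
  xyz=[
    [-20, 1, 0],
    [-50, 2.6, 0],
    [-85, 4.5, 0],
    [-90, 4.7, 30],
    [-90, 4.7, 80],
  ],
  turn=[0, 0, 0, 0, 0],
)

```text
clock: 5.95
tool_pos: [382.8, -205.4, 152.0]
orientation: [[0.999, -0.053, -0.008], [-0.053, -0.999, 0.007], [-0.008, -0.007, -1.0]]
wrist_force: [0.7, -0.8, -0.0]
opening: 0.1
gripper_force: 0.0
```

>>> jog_arm(
  xyz=[
    [30, -2, 40],
    [70, -4, 70],
    [110, -6, 94],
    [110, -6, 94],
    [110, -6, 94],
  ],
  turn=[0, 0, 0, 0, 0],
  hand=85,
)

```text
clock: 6.45
tool_pos: [497.2, -213.6, 249.8]
orientation: [[0.999, -0.051, 0.0], [-0.051, -0.999, 0.001], [0.0, -0.001, -1.0]]
wrist_force: [-0.8, -0.1, -0.5]
opening: 72.6
gripper_force: 0.0
```

Run:
```python
from h import *
import pickle
p=viewer.camera('wrist');save(p,'w2.png');pickle.dump(p,open('w2.pkl','wb'))
for n in ['block_centre']:
        print(n,[(np.round(r['rect'],1).tolist(),round(r['score'],2)) for r in viewer.recognise(p,n)][:3])
st=ctrl.get_state();print(st['clock'],np.round(st['tool_pos'],1),np.round(st['orientation'],3).tolist(),st['opening'])
```

```text
block_centre [([294.0, 52.5, 348.2, 135.4], 0.67)]
6.55 [ 495.3 -213.4  248.7] [[0.999, -0.052, -0.002], [-0.052, -0.999, 0.002], [-0.002, -0.001, -1.0]] 84.6651568421094
```

View pics/w2.png

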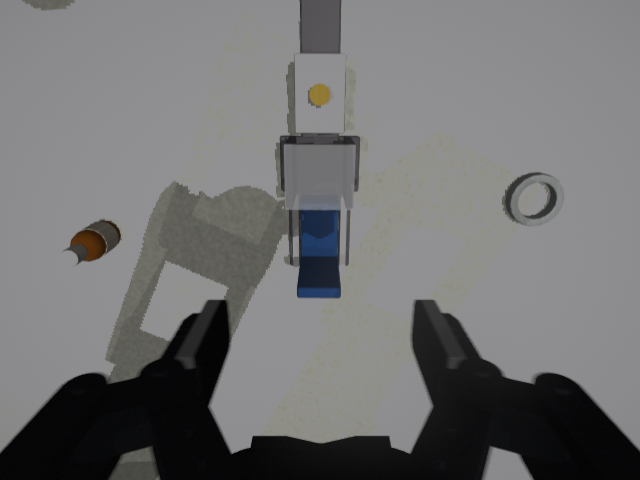

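The block is out: its top face spans columns 295–345 and rows 54–133, with the stub at (319.5,94).

Run:
```python
from h import *
import pickle
p=pickle.load(open('w2.pkl','rb'))
for uv,z in [((295,54),48),((345.5,54),48),((345,133.5),48),((294.5,133.5),48),((319.5,94),58)]: print(np.round(atz(p,uv,z),1))
p=viewer.camera('top');s=viewer.camera('side')
for q in(p,s): print([(np.round(r['rect'],1).tolist(),round(r['score'],2)) for r in viewer.recognise(q,'block_centre')][:3])
```

```text
[ 609.6 -200.4   48. ]
[ 607.6 -239.1   48. ]
[ 548.  -236.9   48. ]
[ 550.1 -195.7   48. ]
[ 579.6 -217.7   58. ]
[([394.2, 226.2, 412.4, 248.4], 0.64)]
[([316.8, 197.2, 335.7, 222.2], 0.7), ([361.0, 241.8, 373.4, 268.1], 0.25)]
```

>>> jog_arm(
  xyz=[
    [13, 48, 0],
    [26, 96, 0],
    [39, 144, 0],
    [52, 192, 0],
    [65, 240, 0],
  ],
  turn=[1, 2, 3, 4, 4.5],
)

```text
clock: 7.25
tool_pos: [560.6, 27.7, 250.4]
orientation: [[1.0, 0.026, 0.0], [0.026, -1.0, -0.0], [0.0, 0.0, -1.0]]
wrist_force: [1.0, 0.6, -0.4]
opening: 85.2
gripper_force: 0.0
```

>>> jog_arm(
  xyz=[
    [5, 48, 0],
    [10, 96, 0],
    [15, 144, 0],
    [20, 165, 0],
    [20, 165, 0],
  ],
  turn=[0, 0, 0, 0, 0],
)

```text
clock: 7.75
tool_pos: [580.4, 194.0, 249.6]
orientation: [[1.0, 0.03, -0.001], [0.03, -1.0, 0.001], [-0.001, -0.001, -1.0]]
wrist_force: [-0.6, -0.7, 0.5]
opening: 85.0
gripper_force: 0.0
```

```bash
cat > look.py <<'E'
from h import *
import pickle,sys
n=sys.argv[1]
p=viewer.camera('wrist');save(p,n+'.png');pickle.dump(p,open(n+'.pkl','wb'))
for k in sys.argv[2:]:
        print(k,[(np.round(r['rect'],1).tolist(),round(r['score'],2)) for r in viewer.recognise(p,k)][:3])
st=ctrl.get_state();print(st['clock'],np.round(st['tool_pos'],1),np.round(st['orientation'],3).tolist(),st['opening'])
E
python3 look.py w3 pad_face
```

```text
pad_face [([259.2, 235.7, 360.1, 284.7], 0.63)]
7.85 [580.5 190.8 250. ] [[1.0, 0.027, -0.001], [0.027, -1.0, -0.001], [-0.001, 0.001, -1.0]] 85.19566364709065
```

>>> jog_arm(
  xyz=[
    [30, -10, -30],
    [50, -20, -60],
    [50, -20, -60],
    [50, -20, -60],
  ],
  turn=[0, 0, 0, 0],
)

```text
clock: 8.25
tool_pos: [630.5, 169.1, 189.3]
orientation: [[1.0, 0.023, -0.003], [0.023, -1.0, -0.001], [-0.003, 0.001, -1.0]]
wrist_force: [-0.1, 0.5, -0.3]
opening: 84.7
gripper_force: 0.0
```

```bash
python3 look.py w4 pad_face
python3 - <<'E'
import cv2,numpy as np
a,b=[cv2.imread(f'pics/w{i}.png') for i in(3,4)]
cv2.imwrite('pics/c.png',np.hstack([cv2.resize(x,(400,300)) for x in(a,b)]))
E
```

```text
pad_face [([211.9, 324.4, 328.1, 380.1], 0.91)]
8.35 [631.1 170.5 192.4] [[1.0, 0.025, 0.002], [0.025, -1.0, 0.001], [0.002, -0.0, -1.0]] 85.20195798366962
```

View pics/w4.png

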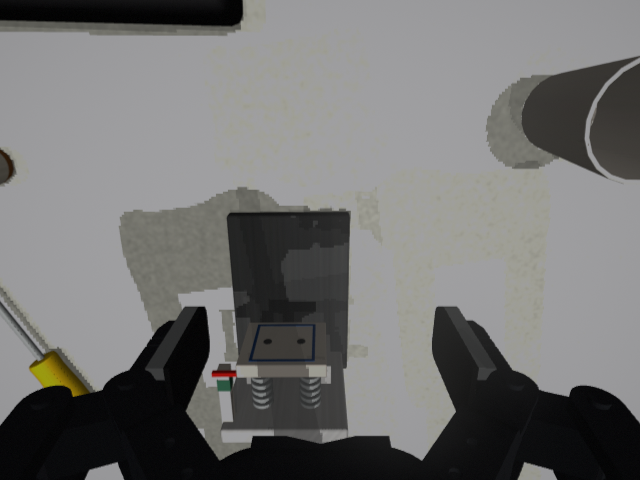

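View pics/w3.png

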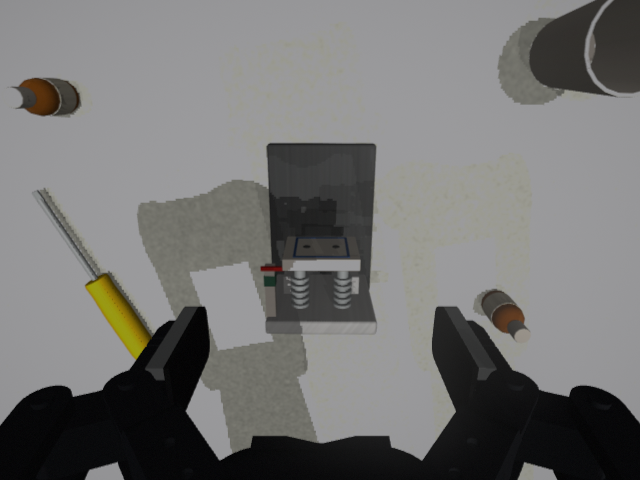

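Both views show the pad face with its blue outline: w4 spans about (250–316, 324–361) and w3 about (292–350, 237–257). The red pointer and green zone are to the left. I'll extract the outline corners by colour.

```bash
cat > pad.py <<'E'
from h import *
import pickle
def quad(p,roi):
    im=p['image'].astype(int); m=((im[:,:,2]-im[:,:,0]>25)&(im[:,:,2]>50)).astype(np.uint8)
    k=np.zeros_like(m);x0,y0,x1,y1=roi;k[y0:y1,x0:x1]=m[y0:y1,x0:x1]
    pts=np.argwhere(k)[:,::-1].astype(np.float32).reshape(-1,1,2); h=cv2.convexHull(pts)
    for e in np.arange(1,12,.5):
        q=cv2.approxPolyDP(h,e,True)
        if len(q)<=4: break
    q=q[:,0]; ys=q[np.argsort(q[:,1])]; return np.array([*sorted(ys[:2].tolist()),*sorted(ys[2:].tolist())])
P=[pickle.load(open(f'w{i}.pkl','rb')) for i in(3,4)]
Q=[quad(P[0],(285,230,365,275)),quad(P[1],(235,315,330,380))]
print(Q[0].tolist(),Q[1].tolist())
X=np.array([tri([(P[0],Q[0][i]),(P[1],Q[1][i])]) for i in range(4)])
print(np.round(X,1)); c=X.mean(0);print('centre',np.round(c,1))
d=X[[1,3]].mean(0)-X[[0,2]].mean(0); print('width',np.linalg.norm(d),'yaw',np.arctan2(d[0],-d[1]))
# pose fit with known size, yaw about z
from scipy.optimize import least_squares
S=22*np.array([[1,-1],[-1,-1],[1,1],[-1,1]])
def mod(v): return np.array([v[0],v[1],v[2]])+np.array([[-np.sin(v[3])*a,np.cos(v[3])*a,b] for a,b in S])
r=least_squares(lambda v:np.concatenate([(proj(p,mod(v))-q).ravel() for p,q in zip(P,Q)]),[537,190,75,0])
print(np.round(r.x,3),np.sqrt(r.fun@r.fun/16))
# plate & pad top edge checks
for uv,z in [((229,213),12),((349,212),12)]: print(np.round(atz(P[1],uv,z),1))
for uv,z in [((268,145),12),((375,144),12)]: print(np.round(atz(P[0],uv,z),1))
E
python3 pad.py
```

```text
[[347.0, 256.0], [349.0, 257.0]] [[296.0, 325.0], [312.0, 325.0], [249.0, 361.0], [313.0, 360.0]]Traceback (most recent call last):
  File "pad.py", line 14, in <module>
    X=np.array([tri([(P[0],Q[0][i]),(P[1],Q[1][i])]) for i in range(4)])
                           ~~~~^^^
IndexError: index 2 is out of bounds for axis 0 with size 2
```

```bash
sed -i "s/m=((.*$/m=((im[:,:,2]>1.25*im[:,:,0]+4)\&(im[:,:,2]>25)).astype(np.uint8)/" pad.py; python3 pad.py
python3 - <<'E'
import cv2,numpy as np
a=cv2.imread('pics/w3.png')[225:285,255:375];b=cv2.imread('pics/w4.png')[310:385,205:335]
a=cv2.resize(a,None,fx=5,fy=5,interpolation=0);b=cv2.resize(b,(600,346),interpolation=0)[:300]
cv2.imwrite('pics/d.png',np.vstack([a,b]))
E
```

```text
[[296.0, 238.0], [345.0, 238.0], [293.0, 257.0], [349.0, 257.0]] [[258.0, 325.0], [313.0, 324.0], [249.0, 361.0], [314.0, 360.0]]
[[543.1 213.9  54.9]
 [544.  171.3  53.5]
 [543.9 213.5  98.8]
 [544.5 170.3  97.2]]
centre [543.9 192.2  76.1]
width 42.87513072533013 yaw 0.018234828159421748
[5.42878e+02 1.92390e+02 7.42110e+01 3.80000e-02] 0.7079598573323231
[619.6 241.9  12. ]
[622.8 145.   12. ]
[616.8 242.4  12. ]
[620.7 144.8  12. ]
```

View pics/d.png

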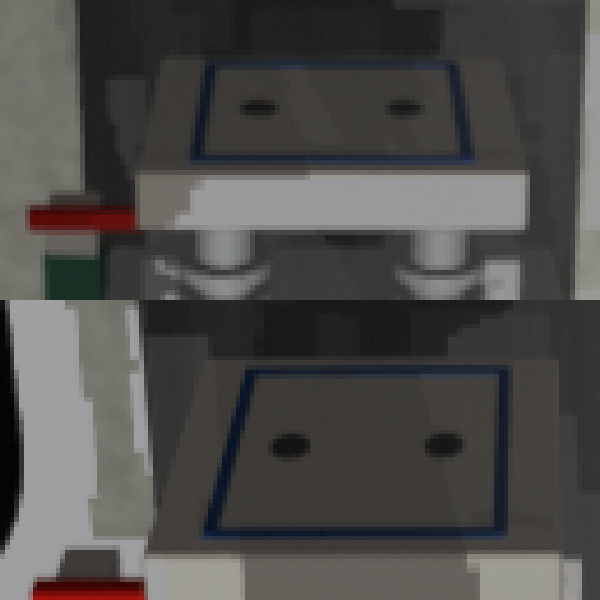

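The enlarged crop shows clean outline corners. I'll refit with sub-pixel outer corners.

```bash
sed -i "s/^print(Q\[0\].*$/Q=[np.array([[296,237.4],[346.8,237.4],[293,257.2],[350,257]]),np.array([[258.3,324.3],[315.5,324.3],[249,361.4],[314.9,361.2]])]/" pad.py; python3 pad.py
```

```text
[[543.4 213.8  54.3]
 [545.3 169.7  55.7]
 [543.9 213.4  99.1]
 [545.7 169.8  99.9]]
centre [544.6 191.7  77.3]
width 43.95583005354612 yaw 0.042391994836143594
[5.44457e+02 1.91659e+02 7.70420e+01 2.90000e-02] 0.2908679201485373
[619.6 241.9  12. ]
[622.8 145.   12. ]
[616.8 242.4  12. ]
[620.7 144.8  12. ]
```

>>> jog_arm(
  xyz=[
    [-7, -48, 0],
    [-14, -96, 0],
    [-21, -144, 0],
    [-28, -192, 0],
    [-35, -240, 0],
  ],
  turn=[-1, -2, -3, -4, -4.5],
)

```text
clock: 8.85
tool_pos: [595.8, -70.3, 193.5]
orientation: [[0.999, -0.052, 0.005], [-0.052, -0.999, -0.001], [0.005, 0.001, -1.0]]
wrist_force: [0.8, -0.6, 0.9]
opening: 85.0
gripper_force: 0.0
```

>>> jog_arm(
  xyz=[
    [-7, -48, 0],
    [-13, -96, 0],
    [-17, -144, -15],
    [-17, -148.5, -50],
    [-17, -148.5, -50],
  ],
  turn=[0, 0, 0, 0, 0],
)

```text
clock: 9.35
tool_pos: [576.2, -217.9, 137.2]
orientation: [[0.998, -0.055, -0.006], [-0.055, -0.998, 0.003], [-0.006, -0.003, -1.0]]
wrist_force: [-0.7, 1.1, -0.8]
opening: 84.9
gripper_force: 0.0
```

```bash
python3 look.py w5 block_centre
```

```text
block_centre [([281.6, 174.2, 353.2, 284.8], 0.61)]
9.45 [ 578.9 -216.7  141.5] [[0.999, -0.052, 0.0], [-0.052, -0.999, 0.0], [0.0, -0.0, -1.0]] 84.92212563734935
```

View pics/w5.png

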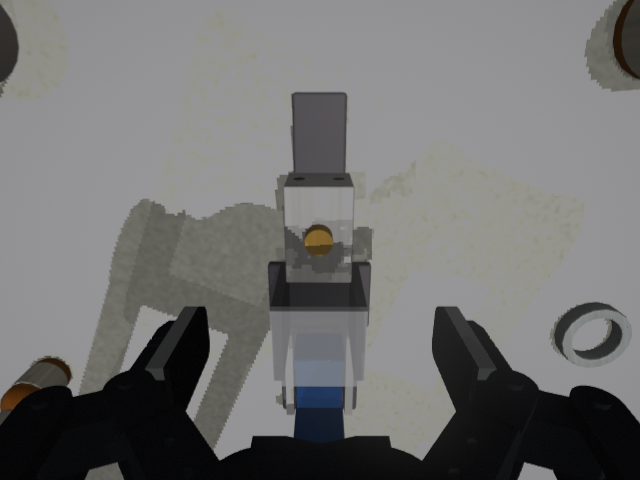

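The block is centred ahead: its top face spans (285–352, 187–283), with the stub top at (318.5,240).

Run:
```python
from h import *
import pickle
a,p=[pickle.load(open(f'w{i}.pkl','rb')) for i in(2,5)]
print('tri stub',np.round(tri([(a,(319.5,94)),(p,(318.5,240))]),1))
for uv,z in [((285,187),48),((352.5,187),48),((352,283),48),((285,283),48),((318.5,240),58)]: print(np.round(atz(p,uv,z),1))
```

```text
tri stub [ 579.6 -217.6   54.6]
[ 610.  -200.3   48. ]
[ 607.9 -238.3   48. ]
[ 547.8 -236.3   48. ]
[ 550.  -195.2   48. ]
[ 580.9 -217.7   58. ]
```

>>> jog_arm(
  xyz=[
    [0.6, -0.9, -40],
    [0.6, -0.9, -80],
    [0.6, -0.9, -105],
    [0.6, -0.9, -115.5],
    [0.6, -0.9, -115.5],
  ],
  turn=[0, 0, 0, 0, 0],
)

```text
clock: 9.95
tool_pos: [580.1, -217.1, 25.4]
orientation: [[0.999, -0.05, 0.0], [-0.05, -0.999, 0.0], [0.0, -0.0, -1.0]]
wrist_force: [-0.2, -0.5, -0.4]
opening: 84.8
gripper_force: 0.0
```

>>> jog_arm(
  xyz=[
    [0, 0, 0],
    [0, 0, 0],
    [0, 0, 0],
    [0, 0, 0],
    [0, 0, 0],
  ],
  turn=[0, 0, 0, 0, 0],
  hand=30,
  force=80,
)

```text
clock: 10.45
tool_pos: [581.1, -218.8, 27.2]
orientation: [[0.999, -0.053, 0.004], [-0.053, -0.999, -0.001], [0.004, 0.001, -1.0]]
wrist_force: [0.2, 0.0, 6.3]
opening: 39.3
gripper_force: 82.2
```

>>> jog_arm(
  xyz=[
    [0, 0, 25],
    [0, 0, 65],
    [0, 0, 110],
    [2, 20, 150],
    [6, 50, 150],
  ],
  turn=[0, 0, 0, 0, 0],
)

```text
clock: 10.95
tool_pos: [588.5, -170.8, 182.7]
orientation: [[0.998, -0.056, 0.013], [-0.056, -0.998, -0.006], [0.013, 0.005, -1.0]]
wrist_force: [0.9, -0.1, -1.5]
opening: 38.8
gripper_force: 81.3
```

>>> jog_arm(
  xyz=[
    [6, 45, 0],
    [12, 90, 0],
    [18, 135, 0],
    [24, 180, 0],
    [30, 225, 0],
  ],
  turn=[1, 2, 3, 4, 5.1],
)

```text
clock: 11.45
tool_pos: [614.9, 58.2, 173.6]
orientation: [[0.999, 0.037, -0.002], [0.037, -0.999, -0.0], [-0.002, 0.0, -1.0]]
wrist_force: [1.2, -0.7, -2.0]
opening: 38.9
gripper_force: 81.3
```

>>> jog_arm(
  xyz=[
    [6, 45, 0],
    [12, 90, 0],
    [15, 125, 0],
    [15, 137, 0],
    [15, 137, 0],
  ],
  turn=[0, 0, 0, 0, 0],
)

```text
clock: 11.95
tool_pos: [629.8, 195.3, 173.3]
orientation: [[0.999, 0.039, -0.003], [0.039, -0.999, -0.001], [-0.003, 0.001, -1.0]]
wrist_force: [-0.1, -0.7, -2.3]
opening: 39.0
gripper_force: 81.3
```

```bash
python3 look.py w6
```

```text
12.0 [630.1 193.5 173.6] [[0.999, 0.038, -0.002], [0.038, -0.999, -0.002], [-0.002, 0.002, -1.0]] 38.58655129175308
```

View pics/w6.png

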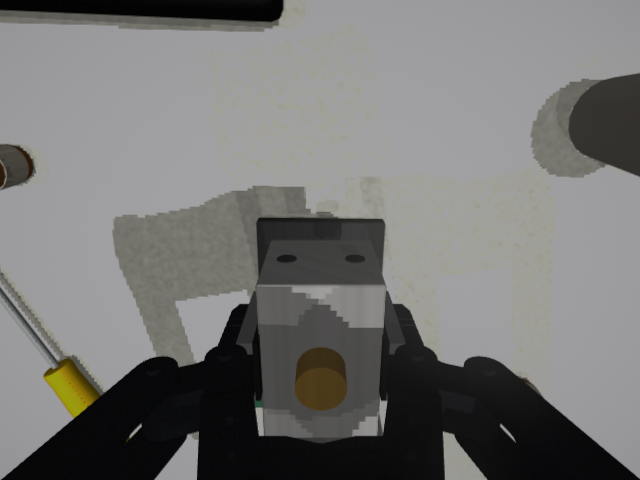

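The block sits square in the fingers: its front top edge is at row 286, columns 256–384, its front bottom edge at row 240, columns 271–369, and its rear edge at row 437. I'll fit its pose relative to the tool.

Run:
```python
from h import *
import pickle
from scipy.optimize import least_squares
p=pickle.load(open('w6.pkl','rb'))
st=ctrl.get_state();R=np.array(st['orientation']);T=np.array(st['tool_pos'])
# tool frame x fwd, y right(-world y), z down ; cols right => world -y
C=np.array([[30,-20,-20],[30,20,-20],[30,-20,20],[30,20,20],[0,0,-30]])
uv=np.array([[256,286],[384.5,286],[271.5,240.5],[370,240.5],[321,385]])
print(np.round(proj(p,T+(C+[0,0,-2])@R.T),1).tolist())
def rot(a,b): return cv2.Rodrigues(np.array([0,a,0.]))[0]@cv2.Rodrigues(np.array([0,0,b]))[0]
r=least_squares(lambda v:(proj(p,T+(C@rot(v[3],v[4]).T+v[:3])@R.T)-uv).ravel(),[0,0,-2,0,0])
print(np.round(r.x,3),np.round(np.abs(r.fun).max(),1))
```

```text
[[257.3, 280.9], [390.4, 281.2], [272.6, 235.3], [373.6, 235.6], [323.6, 385.8]]
[-3.741e+00 -8.450e-01  2.442e+00  3.000e-03 -5.000e-03] 0.9
```

>>> jog_arm(
  xyz=[
    [0, 0, -40],
    [0, 0, -80],
    [0, 0, -102],
    [-20, -0.5, -102],
    [-38, -1.2, -102],
  ],
  turn=[0, 0, 0, 0, 0],
)

```text
clock: 12.5
tool_pos: [591.3, 189.5, 70.4]
orientation: [[0.999, 0.033, -0.004], [0.033, -0.999, -0.002], [-0.004, 0.002, -1.0]]
wrist_force: [0.5, -0.1, -2.1]
opening: 39.2
gripper_force: 81.2
```

>>> jog_arm(
  xyz=[
    [0, 0, 0],
    [0, 0, 0],
    [0, 0, 0],
  ],
  turn=[0, 0, 0],
)

```text
clock: 12.8
tool_pos: [593.7, 191.4, 73.5]
orientation: [[0.999, 0.035, 0.002], [0.035, -0.999, -0.0], [0.002, 0.0, -1.0]]
wrist_force: [0.1, 0.2, -2.5]
opening: 39.2
gripper_force: 81.2
```

Run:
```python
from h import *
import pickle
s=viewer.camera('side');w=viewer.camera('wrist');pickle.dump((s,w),open('sw.pkl','wb'))
st=ctrl.get_state();T=np.array(st['tool_pos']);print(T,st['wrist_force'])
c=np.array([544.4,191.5,75]);n=np.array([np.cos(.036),np.sin(.036),0]);y=np.array([-n[1],n[0],0]);z=np.array([0,0,1])
b=T+[0,0,2]
print('pad top/bot edge +y side',np.round(proj(s,[c+30*y+26*z,c+30*y-26*z]),1).tolist())
print('block +y face corners',np.round(proj(s,[b+20*y+20*z-30*n,b+20*y-20*z-30*n,b+20*y+20*z+30*n,b+20*y-20*z+30*n,b+30*z]),1).tolist())
i=s['image'][250:325,275:375,::-1]; i=cv2.resize(i,(800,600),interpolation=cv2.INTER_CUBIC)
i=cv2.resize(i,(400,300)) if 0 else i
j=w['image'][:,:,::-1]
cv2.imwrite('pics/e.png',np.hstack([cv2.resize(i,(480,360)),cv2.resize(j[240:,180:460],(320,274))[:360] if 0 else cv2.copyMakeBorder(cv2.resize(j[200:480,190:450],(320,345)),0,15,0,0,0)]))
```

```text
[593.57604301 191.93930433  73.2910403 ] [ 0.18544507  0.06309459 -3.56962473]
pad top/bot edge +y side [[327.5, 286.2], [327.9, 304.0]]
block +y face corners [[319.2, 284.9], [319.6, 298.6], [292.5, 284.7], [293.4, 298.3], [306.2, 275.8]]
```

View pics/e.png

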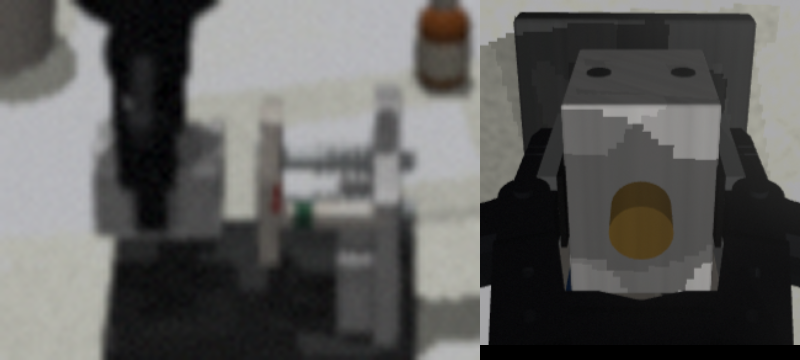

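The block stands level before the pad in the side view. In the wrist view the block is centred at column 641 and the base plate at about 635, so I'll check the lateral offset numerically.

Run:
```python
from h import *
import pickle
s,w=pickle.load(open('sw.pkl','rb'))
k=320/260;f=lambda u,v:((u-480)/k+190,v*280/345+200)
g=lambda u,v,z:atz(w,f(u,v),z)
L=[g(517,14,12),g(754,14,12)];m=(L[0]+L[1])/2;print('plate',np.round(L,1).tolist(),m)
B=[g(561,105,93),g(721,105,93)];b=(B[0]+B[1])/2;print('block front top',np.round(B,1).tolist(),b)
S=g(641,233,103);print('stub',S)
n=np.array([-np.sin(.036),np.cos(.036),0]);print('block lateral rel plate',(b-m)@n,(S-m)@n)
im=w['image'].astype(int)
for r in (215,230): # plate edges
    row=im[r].sum(1);d=np.diff(row);print(r,[(i,int(d[i])) for i in np.argsort(-abs(d))[:8]])
```

```text
plate [[619.2, 242.3, 12.0], [622.7, 145.6, 12.0]] [620.93612528 193.94424148  12.        ]
block front top [[620.4, 211.9, 93.0], [621.8, 171.7, 93.0]] [621.0891391  191.78011005  93.        ]
stub [590.33442454 190.67839201 103.        ]
block lateral rel plate -2.1682365266546593 -2.162310142763925
215 [(np.int64(217), -317), (np.int64(412), 202), (np.int64(411), 129), (np.int64(218), -64), (np.int64(432), 24), (np.int64(216), -18), (np.int64(219), 15), (np.int64(410), 12)]
230 [(np.int64(217), -165), (np.int64(412), 140), (np.int64(413), 138), (np.int64(210), -122), (np.int64(218), -65), (np.int64(342), 49), (np.int64(203), -47), (np.int64(430), 29)]
```

>>> jog_arm(
  xyz=[
    [0, 2.2, 0],
    [-4, 2.1, 0],
    [-8, 1.9, 0],
    [-12, 1.8, 0],
    [-15, 1.7, 0],
  ],
  turn=[0, 0, 0, 0, 0],
  force=110,
)

```text
clock: 13.4
tool_pos: [577.0, 194.3, 72.8]
orientation: [[0.999, 0.037, -0.0], [0.037, -0.999, -0.0], [-0.0, 0.0, -1.0]]
wrist_force: [0.3, 0.8, -2.8]
opening: 38.5
gripper_force: 112.2
```

>>> jog_arm(
  xyz=[
    [-2, -0.1, 0],
    [-4, -0.1, 0],
    [-6, -0.2, 0],
    [-8, -0.3, 0],
    [-8, -0.3, 0],
  ],
  turn=[0, 0, 0, 0, 0],
)

```text
clock: 13.9
tool_pos: [570.2, 194.0, 73.0]
orientation: [[0.999, 0.036, 0.002], [0.036, -0.999, 0.0], [0.002, -0.0, -1.0]]
wrist_force: [4.4, 1.3, -4.2]
opening: 38.7
gripper_force: 112.3
```

>>> jog_arm(
  xyz=[
    [-2, -0.1, 0],
    [-4, -0.1, 0],
    [-6, -0.2, 0],
    [-7, -0.2, 0],
    [-7, -0.2, 0],
  ],
  turn=[0, 0, 0, 0, 0],
)

```text
clock: 14.4
tool_pos: [564.7, 193.8, 73.2]
orientation: [[0.999, 0.036, 0.005], [0.036, -0.999, 0.001], [0.005, -0.0, -1.0]]
wrist_force: [8.9, 1.3, -7.1]
opening: 38.6
gripper_force: 112.1
```

Run:
```python
from h import *
import pickle
F=[]
for i in range(3):
    w=viewer.camera('wrist');st=ctrl.get_state();F.append(st['wrist_force']);
s=viewer.camera('side');pickle.dump((s,w),open('sw2.pkl','wb'))
print(np.round(F,1).tolist(),st['clock'],st['tool_pos'],st['gripper_force'])
i=s['image'][250:325,275:375,::-1];j=w['image'][:,:,::-1]
cv2.imwrite('pics/f.png',np.hstack([cv2.resize(i,(400,300),interpolation=cv2.INTER_CUBIC),cv2.resize(j[180:480,120:520],(400,300))]))
```

```text
[[8.9, 0.5, -7.4], [9.0, 1.5, -6.6], [7.9, 1.8, -6.5]] 14.55 [564.74969356 193.79049366  73.15415556] 112.11861491203308
```

View pics/f.png

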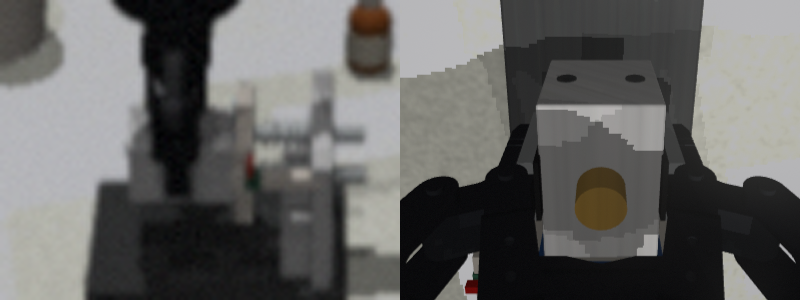

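>>> jog_arm(
  xyz=[
    [-1, 0, 0],
    [-1.7, -0.1, 0],
    [-1.7, -0.1, 0],
    [-1.7, -0.1, 0],
    [-1.7, -0.1, 0],
  ],
  turn=[0, 0, 0, 0, 0],
)

```text
clock: 15.1
tool_pos: [563.5, 193.8, 73.2]
orientation: [[0.999, 0.036, 0.006], [0.036, -0.999, 0.001], [0.006, -0.001, -1.0]]
wrist_force: [8.3, 1.7, -6.9]
opening: 38.4
gripper_force: 112.0
```

Run:
```python
from h import *
F=[]
for i in range(6):
    w=viewer.camera('wrist');st=ctrl.get_state();F.append(st['wrist_force'])
print(np.round(F,1).tolist(),st['clock'],st['tool_pos'],st['gripper_force'])
s=viewer.camera('top')
i=s['image'][215:290,215:290,::-1];j=w['image'][400:480,150:257,::-1]
cv2.imwrite('pics/g.png',np.hstack([cv2.resize(i,(400,400),interpolation=cv2.INTER_CUBIC),cv2.resize(j,(400,300),interpolation=0)[:400] if 0 else cv2.resize(j,(400,400),interpolation=cv2.INTER_CUBIC)]))
im=w['image'].astype(int);m=(im[:,:,2]>1.4*im[:,:,0]+6)&(im[:,:,2]>25);q=np.argwhere(m[380:450,230:420])+[380,230]
for c in np.unique(q[:,1]): r=q[q[:,1]==c,0];print(c,r.min(),r.max(),end='; ')
```

```text
[[9.4, 0.7, -8.5], [9.0, 0.4, -7.5], [9.3, 1.7, -7.4], [8.7, 1.7, -7.6], [9.1, 1.2, -7.9], [9.0, 1.9, -8.1]] 15.4 [563.45031245 193.74561741  73.14562561] 112.04113841056824
259 430 435; 260 425 435; 261 420 435; 262 415 435; 263 430 435; 312 441 441; 313 441 441; 314 441 442; 315 441 442; 316 441 442; 317 441 442; 318 441 442; 319 441 442; 320 441 442; 321 441 442; 322 441 442; 323 442 442; 324 442 442; 325 442 442; 326 442 442; 377 435 435; 378 421 435; 379 419 435; 380 425 435; 381 431 435; 382 435 435;
```

View pics/g.png

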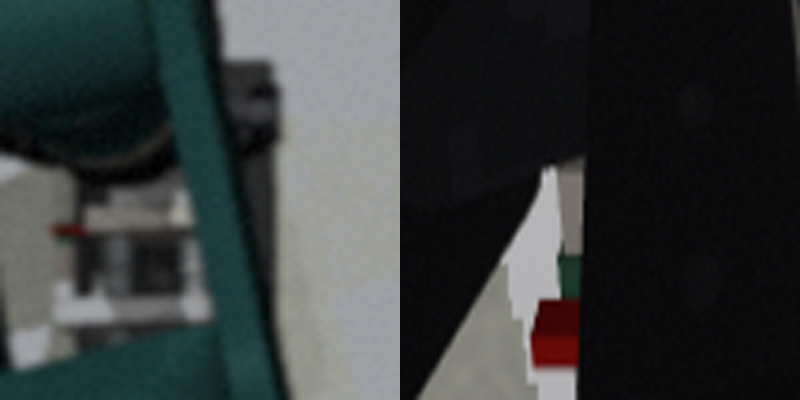

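The pointer is next to the green zone, and the outline slivers show equally on both sides of the block (columns 261 and 379.5, block centre about 321). I'll quantify the pad travel from the pointer.

Run:
```python
from h import *
import pickle
P=[pickle.load(open(f'w{i}.pkl','rb')) for i in(3,4)]+[viewer.camera('wrist')]
n=np.array([np.cos(.036),np.sin(.036),0])
for p in P:
    im=p['image'].astype(int);red=(im[:,:,0]>70)&(im[:,:,0]>2.5*im[:,:,1]);gr=(im[:,:,1]>1.3*im[:,:,0]+5)&(im[:,:,1]>1.05*im[:,:,2])
    q=np.argwhere(red);q=q[(q[:,0]>200)&(q[:,1]<300)];g=np.argwhere(gr);g=g[(g[:,0]>200)&(g[:,1]<300)]
    u=np.median(q[:,1]);
    print('red rows',q[:,0].min(),q[:,0].max(),'cols',q[:,1].min(),q[:,1].max(),'green',g.min(0) if len(g) else None,g.max(0) if len(g) else None)
    for z in(94,98,101): print(z,[round(float((atz(p,(u,r),z)-[544.4,191.5,0])@n),1) for r in(q[:,0].min(),q[:,0].max())], end=' ')
    if len(g): print('green z94',[round(float((atz(p,(g[:,1].mean(),r),94)-[544.4,191.5,0])@n),1) for r in(g[:,0].min(),g[:,0].max())])
```

```text
red rows 267 270 cols 261 281 green [277 264] [285 275]
94 [-10.4, -12.9] 98 [-8.5, -11.1] 101 [-7.2, -9.7] green z94 [-19.0, -26.1]
red rows 372 376 cols 212 235 green [378 217] [390 231]
94 [-12.1, -15.4] 98 [-8.9, -12.1] 101 [-6.4, -9.7] green z94 [-17.1, -27.3]
red rows 467 472 cols 185 197 green [451 192] [458 198]
94 [-26.8, -29.2] 98 [-22.1, -24.4] 101 [-18.5, -20.8] green z94 [-19.2, -22.5]
```

```bash
python3 -c "
from cell import ctrl
print(ctrl.close_job())"
```

```text
the job is handed in; nothing more can be done
None
```

The ejector was pushed fully in, and the block is held square and centred on the pad at about 9–10 N with the pad pressed back about 12.5 mm (mid green zone); the job is handed in, but no verdict came back.

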